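# Heft and sort drum cheeses into the carrying crate

## Robot

A 6-joint arm with a two-finger parallel gripper is mounted at the origin on the work surface. World frame = base frame: x ahead of the robot, y to its left, z up, the work surface at z = 0. Lengths are in m, angles in rad, forces in N, time in s.
With the tool pointing down it reaches from about 0.3 to 0.85 m from the base axis. Payload 4.2 kg.
Tool frame: the origin (TCP) lies at the very end of the fingers, on their centre line; the grasp point (between the pads) lies 19 mm behind it; z points along the fingers, y is the line along which they close (so a half turn about z gives the same grasp; the last joint's range is limited). The gripper opens to 91 mm and grips with 3 to 60 N. Pads are 32 mm wide; open, the fingers measure 118 mm over their backs; the gripper's body (76 mm by 178 mm) begins 60 mm behind the grasp point.
Start: joints at [1.102, 0.32, 1.565, -0, 1.257, -0.02], TCP at [0.249, 0.518, 0.214] pointing down, gripper open.
Joint ranges: [-3.11, 3.11], [-0.84, 2.01], [0.21, 2.61], [-1.34, 4.49], [0.05, 2.63], [-2.56, 2.56]. Speed limits (rad/s): [2.57, 2.57, 3.14, 3.14, 3.14, 3.14].

## Interface

Orientations are given as a rotation vector (axis times angle).
In Python, from station import r gives the robot as it stands.
- The arm moves only by the tool jog_arm, never from a script. Its argument "motion" is one flat list of numbers, 7 for each row, row after row: the opening, from 0 (shut) to 1 (fully open), then the shift along the tool's x, y, z in m, then the turn, a rotation vector about the tool's x, y, z in rad. In form: [grip, x, y, z, wx, wy, wz, grip, x, y, z, wx, wy, wz, ...]. A call has 1 to 12 rows; each row shifts and turns the commanded pose from where the row before left it, along the tool's axes as they then stand; what a row does not reach is not made up. A row lasts 1/10 s, in which the tool goes at most 50 mm and 8.59 degrees, less where a joint would pass 70% of its speed; a pose out of reach is approached as far as the arm can. A call with a gripper value outside its range is refused whole. The fingers move at their own pace and stop on an object; "squeeze" is the grip in N (left out, the last holds). Time passes only in rows, so rows that do not move let the fingers close. It gives the time, the measured TCP pose, the force, the opening and the grip force at its end, in the units of the state.
- r.state(): the state, without advancing time (a new reading comes with each control period).
- r.camera(name): name is "scene" or "side" or "wrist"; returns a dict with "image" (400x640x3 uint8, blue, green, red), "depth" (400x640 float32, m along the optical axis (not along the pixel's ray), 0 where there is no reading), "camera_matrix" (3x3 intrinsics, pixels), "origin" and "attitude" of the camera in the world. Camera axes: x right, y down, z forward; pixel columns grow to the right and rows downward; lengths in m; the calibration is good to about 2 mm. A picture is of the moment at which its call begins.
- r.hand_in(): hands the job in; it is judged then, once.
Trained networks look in a picture, given as the dict that the camera call returned (one of the last four; its "shot" number tells which), for a name from the list of things; names that differ only in an ending like _2 or _b are one class to them, and where a whole thing is asked for, a point or a joint stands for the part that bears it (a point fixed in the world has none). Each returns a list of dicts, best first, with "confidence" (0 to 1); they miss things now and then, are a little off and sometimes report something else, mostly with a low value. They report only what shows in the picture. A call takes as long as a camera call. They do not tell look-alikes from the thing itself.
- r.look_for(thing, picture): "extent" ([left, top, right, bottom] in pixels, round what is visible of it).
- r.masks_of(thing, picture): "pixels" (400x640 bool, what is visible of it) and "extent" ([left, top, right, bottom] in pixels, round what is visible of it).
The state is a dict: "clock": time; "joint_positions": joint angles; "qvel": joint speeds; "tau": joint torques, N m; "eef_pos": TCP position; "eef_rot": TCP orientation; "force": force on the tool from outside, world axes, zero at the start; "wrist_torque": the same for the moment, N m; "finger_gap": finger opening in m; "grasp_force": force on a finger pad.
Only numpy, scipy, OpenCV 4.12 (cv2) and the standard library are available. Lean on these libraries where they do the work, as an engineer would, in place of code of your own. Each camera call takes 0.05 s, during which the arm holds its last target. There are 200 camera calls.

## Task

Judge the two look-alike drum cheeses on the ripening board by weight: lift each one briefly clear of the board, feel its load at the wrist, and stand it upright and fully home in a free bore of the crate row for its class: the row with one dot for blown ones under 240 g, two dots for ripe ones from 240 to 330 g, three dots for young ones over 330 g (within 20 g of a limit either neighbouring row will do). The bored plank does not lie true in the crate, so feel for the bore lightly and never bear down on it or drop a cheese (35 N breaks the rind); let go, and leave everything else where it stands.

Things in the scene. Friction and masses are not known exactly. Their poses are not given: they have to be found in the camera images.
- drum_1: one of two look-alike cheese drums standing upright on the ripening board: 68 mm across, 100 mm tall, edges rounded 2 mm; origin at the centre of its underside, z up its axis. It weighs 150 to 420 g, drawn anew each time and separately from the other; only its weight tells its class. A 20 to 40 N grip holds it safely
- drum_2: one of two look-alike cheese drums standing upright on the ripening board: 68 mm across, 100 mm tall, edges rounded 2 mm; origin at the centre of its underside, z up its axis. It weighs 150 to 420 g, drawn anew each time and separately from the other; only its weight tells its class. A 20 to 40 N grip holds it safely
- board: spruce ripening board 170 x 360 x 25 mm, long side along its y; origin at the centre of its underside, top 25 mm above it (and above the table). Two drums and the squat tomme stand on it in any order, about 120 mm apart along its y, within 8 mm of its middle line; nothing stands beside them along its x
- crate: low open wooden crate 326 x 336 mm, 50 mm tall, walls 8 mm; origin at the centre of its underside on the table, x away from the robot, y to the robot's left at yaw 0. A drum fully home has its underside 11 mm above the origin. A bored plank lies in it; three rows of bores run along the crate's x, at y = +104, 0 and -104 mm, for the three classes
- mat: slick white plastic drip mat 304 x 314 x 3 mm, fixed on the crate floor under the plank, seen through the bores; origin at the centre of its underside, 8 mm above the crate's origin. A drum fully home stands on it
- row_one (a point): the crate's left row, marked by one dark dot at the robot's end of the row: point midway between the nominal centres of its two free bores, at plank top height. The bores lie 50 mm before and 50 mm behind it along the crate's x (crate x = -100 mm and 0). At crate x = +100 mm an immovable cheese 68 mm across stands 70 mm above the plank
- row_two (a point): the crate's middle row, marked by two dark dots at the robot's end: point midway between the nominal centres of its two free bores, at plank top height. The bores lie 50 mm before and 50 mm behind it along the crate's x (crate x = -100 mm and 0). At crate x = +100 mm an immovable cheese 68 mm across stands 70 mm above the plank
- row_three (a point): the crate's right row, marked by three dark dots at the robot's end: point midway between the nominal centres of its two free bores, at plank top height. The bores lie 50 mm before and 50 mm behind it along the crate's x (crate x = -100 mm and 0). At crate x = +100 mm an immovable cheese 68 mm across stands 70 mm above the plank
- plank_top (a point): centre of the crate, at the height of the plank's top (41 mm over the crate's origin, 9 mm below its rim). The plank, 30 mm thick, is jammed out of true: all its bores and cheeses are shifted together from their nominal places by up to 7 mm in the crate's x and up to 7 mm in its y (not turned), differently each time. It does not give under light forces
- plank_bore (a point): nominal centre of the middle row's bore at crate x = 0, at plank top height. Bores are 72 mm across, sharp-edged, open down to the mat. A drum that is off centre catches on the bore's edge at the side to which it is too far over; this edge pushes up (and a little inward) on the drum's rim there, felt as a moment at the wrist. Shift it the other way and it sinks in
- tomme: squat cheese among the drums, 110 mm across and 55 mm tall, standing on the ripening board (not to be sorted)
- iron: cheese iron: steel tube 13 mm thick, 130 mm long with a dark wooden cross handle, at the robot's right; bystander
- brush: rind brush, 130 x 50 x 38 mm, pale bristles down; bystander near the robot
- bowl: steel bowl, 130 mm across, 50 mm tall; bystander
- brine: clear plastic bottle, 64 mm across, 170 mm tall; bystander
Not all that is in view belongs to the job. What is shaped like the drum_1 but blue is not meant.

How it is judged:
By the outcome, as a careful person would: the job done as asked, in the order asked, and still so for the second after the job is handed in, with the robot touching nothing.
It also fails if it takes over 72 s, if anything falls off the work surface, if the arm or the gripper's body presses on something with over 40 N, if the wrist force passes 120 N, or if a joint passes its speed limit or range.

## Working session

There is one attempt and no reset: what is moved stays moved. The work goes in short steps, Python scripts to look and compute and a tool call to move; the robot and the scene stay as the last step left them, time stands still between calls to the robot, and variables do not carry over. Pictures are saved under pics/ and viewed, at most 10 in all, crops included, and the job is handed in when it is done.

Besides the shell and the picture viewer there is one more tool, called after ">>>" by a JSON object that holds its "op" and its "data". jog_arm: Moves the arm, as the interface text tells. Its arguments: {"type":"object","properties":{"motion":{"type":"array"},"squeeze":{"type":"number"}},"required":["motion"]}

```bash
mkdir -p pics; ls
cat > h.py <<'E'
import numpy as np, cv2
from station import r
from scipy.spatial.transform import Rotation as R
def rot(a):
    a=np.array(a,float)
    return a if a.shape==(3,3) else (R.from_rotvec(a).as_matrix() if a.size==3 else R.from_quat(a).as_matrix())
def pts(p):
    K=np.array(p["camera_matrix"]);d=p["depth"];v,u=np.mgrid[:400,:640]
    c=np.stack([(u-K[0,2])/K[0,0]*d,(v-K[1,2])/K[1,1]*d,d],-1)
    return c@rot(p["attitude"]).T+np.array(p["origin"])
E
python3 - <<'E'
from h import *
print(r.state())
for n in("scene","side"):
    p=r.camera(n);cv2.imwrite(f"pics/{n}0.png",p["image"]);P=pts(p)
    print(n,p["origin"],p["attitude"],p["camera_matrix"])
    for t in("drum_1","board","crate","tomme","bowl","brine","iron","brush"):
        for m in r.masks_of(t,p)[:4]:
            k=m["pixels"]&(p["depth"]>0);q=P[k]
            if len(q): print(t,round(m["confidence"],2),m["extent"],np.median(q,0).round(3),np.percentile(q,2,0).round(3),np.percentile(q,98,0).round(3))
E
```

```text
pics
{'clock': 0.0, 'joint_positions': array([ 1.10201366e+00,  3.20291680e-01,  1.56569179e+00, -7.33620035e-06,
        1.25740114e+00, -2.00248058e-02]), 'qvel': array([0.00049141, 0.00191221, 0.00118071, 0.00103794, 0.00025319,
       0.00080053]), 'tau': array([-2.13490152e-03, -4.12472141e+01, -2.31973833e+01,  7.24557554e-02,
        4.58191254e-02, -1.75008190e-04]), 'eef_pos': array([0.24924294, 0.51760001, 0.21311546]), 'eef_rot': array([-6.98908491e-01, -3.06242422e+00,  2.73343761e-03]), 'force': array([-0.03636977, -0.34204811,  0.57091376]), 'wrist_torque': array([ 0.01261205, -0.0053025 , -0.05368637]), 'grasp_force': 0.0, 'finger_gap': 0.09109115238122041}
scene [ 1.02378593 -0.40537471  1.09353707] [-2.36660461 -1.10790318  0.3131612 ] [[375.50001028   0.         318.95942853]
 [  0.         375.50001028 196.26975924]
 [  0.           0.           1.        ]]
drum_1 0.76 [245.3, 237.2, 276.6, 274.0] [ 0.6   -0.253  0.122] [ 0.555 -0.281  0.027] [ 0.618 -0.218  0.128]
drum_1 0.74 [209.0, 261.1, 243.0, 299.6] [ 0.601 -0.374  0.122] [ 0.559 -0.405  0.029] [ 0.62  -0.34
[... 1520 characters left out ...]
, 320.6] [ 0.543 -0.298  0.025] [ 0.486 -0.433  0.001] [ 0.672 -0.091  0.034]
crate 0.97 [221.6, 89.9, 363.5, 206.3] [0.571 0.204 0.042] [0.401 0.063 0.007] [0.715 0.406 0.114]
tomme 0.79 [343.7, 194.9, 388.7, 239.3] [ 0.556 -0.146  0.079] [ 0.512 -0.189  0.027] [ 0.614 -0.084  0.085]
bowl 0.92 [346.3, 349.4, 396.9, 397.4] [ 0.32  -0.465  0.02 ] [ 0.254 -0.526  0.003] [ 0.364 -0.419  0.051]
brine 0.85 [178.9, 89.1, 201.5, 138.1] [0.333 0.474 0.091] [0.307 0.46  0.004] [0.366 0.504 0.171]
iron 0.65 [254.6, 305.6, 318.9, 343.4] [ 0.261 -0.261  0.012] [ 0.152 -0.315 -0.001] [ 0.292 -0.237  0.017]
brush 0.81 [171.3, 140.9, 213.4, 174.8] [0.283 0.353 0.037] [0.225 0.339 0.002] [0.341 0.39  0.043]
```

View pics/scene0.png

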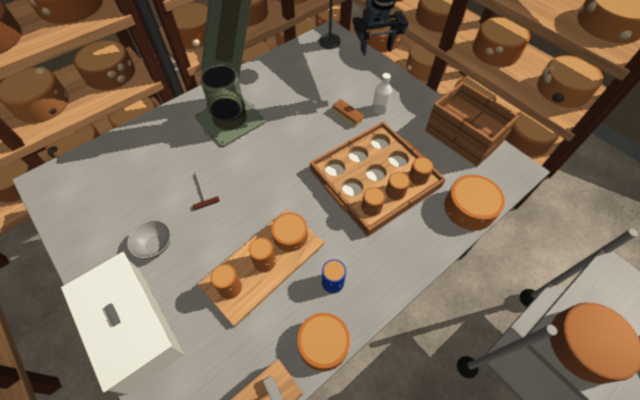

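View pics/side0.png

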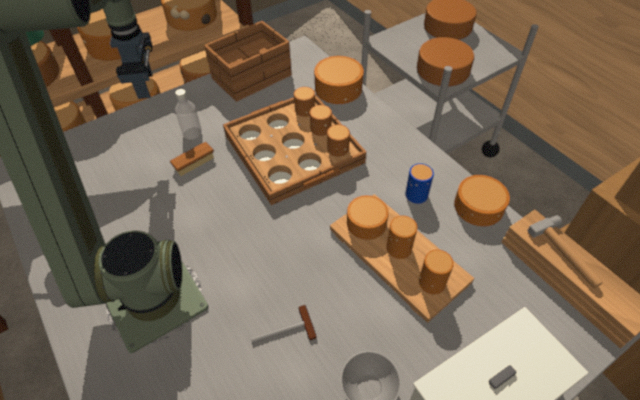

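```bash
cat > m.py <<'E'
from h import *
for n in("scene","side"):
    p=r.camera(n);P=pts(p);ok=p["depth"]>0
    def circ(q):
        (c,rad)=cv2.minEnclosingCircle(q[:,:2].astype(np.float32));return np.round(c,4),round(rad,4),len(q),np.median(q[:,2]).round(4)
    def near(lo,hi,x0,x1,y0,y1):
        return ok&(P[...,2]>lo)&(P[...,2]<hi)&(P[...,0]>x0)&(P[...,0]<x1)&(P[...,1]>y0)&(P[...,1]<y1)
    def blobs(m,amin):
        k,l,s,_=cv2.connectedComponentsWithStats(m.astype(np.uint8));return [P[l==i] for i in range(1,k) if s[i,4]>amin]
    print(n)
    for q in blobs(near(.118,.132,.45,.7,-.45,0),40): print(" drum",circ(q))
    for q in blobs(near(.104,.118,.4,.8,0,.45),40): print(" fixed",circ(q),q[:,:2].mean(0))
    for q in blobs(near(.074,.086,.45,.7,-.45,0),200): print(" tomme",circ(q))
    rim=P[near(.046,.054,.3,.8,0,.46)][:,:2].astype(np.float32); print(" rim",cv2.minAreaRect(rim),len(rim))
    # bores: low points inside crate
    for q in blobs(near(.004,.03,.4,.76,.06,.42),60): print(" low",circ(q),q.min(0),q.max(0))
E
python3 m.py
```

```text
scene
 drum (array([ 0.5848, -0.2486]), 0.0347, 435, np.float64(0.1241))
 drum (array([ 0.5865, -0.3716]), 0.034, 491, np.float64(0.1242))
 fixed (array([0.6743, 0.3318]), 0.0362, 283, np.float64(0.11)) [0.6765788 0.3311814]
 fixed (array([0.6669, 0.2293]), 0.0354, 306, np.float64(0.11)) [0.66815013 0.22759994]
 fixed (array([0.6589, 0.1255]), 0.0343, 327, np.float64(0.1099)) [0.65981362 0.12437665]
 tomme (array([ 0.5653, -0.1355]), 0.0557, 923, np.float64(0.0793))
 rim ((0.5970633029937744, 0.23324167728424072), (0.35223084688186646, 0.38894525170326233), 85.72572326660156) 810
 low (array([0.4692, 0.3573]), 0.0346, 193, np.float64(0.0111)) [0.43777197 0.3336977  0.00471858] [0.49659063 0.38710343 0.02938722]
 low (array([0.46  , 0.2549]), 0.0351, 212, np.float64(0.0111)) [0.42997039 0.22753032 0.00449622] [0.48783328 0.28359512 0.02967949]
 low (array([0.5713, 0.3477]), 0.0348, 219, np.float64(0.0108)) [0.53840066 0.32456355 0.00404389] [0.6020383  0.38175566 0.02987616]
 low (array([0.4512, 0.1483]), 0.0343, 232, np.float64(0.0108)) [0.4218524  0.12079212 0.00418461] [0.47981148 
[... 1387 characters left out ...]
2025241 0.41996338 0.02998539]
 low (array([0.5748, 0.2495]), 0.0351, 231, np.float64(0.0135)) [0.54279302 0.22810978 0.00450201] [0.60782842 0.2786713  0.02986838]
 low (array([0.4754, 0.2604]), 0.0347, 251, np.float64(0.0134)) [0.44337289 0.23857266 0.00509247] [0.50719124 0.28807358 0.02994379]
 low (array([0.5664, 0.1442]), 0.0351, 269, np.float64(0.0128)) [0.53620713 0.12031689 0.00517957] [0.59814358 0.17718053 0.02982643]
 low (array([0.5655, 0.0777]), 0.1657, 405, np.float64(0.0148)) [0.4000872  0.0602228  0.00404115] [0.73086105 0.08970342 0.0299171 ]
 low (array([0.4664, 0.155 ]), 0.0347, 290, np.float64(0.0127)) [0.43469913 0.12917471 0.00573672] [0.49845508 0.18247757 0.02991805]
```

>>> {"op": "jog_arm", "data": {"motion": [1, 0, 0, -0.017, 0, 0, 0.14, 1, 0, 0, -0.017, 0, 0, 0.14, 1, 0, 0, -0.017, 0, 0, 0.14, 1, 0, 0, -0.017, 0, 0, 0.14, 1, 0, 0, -0.017, 0, 0, 0.14, 1, 0, 0, -0.017, 0, 0, 0.14, 1, 0, 0, -0.017, 0, 0, 0.14, 1, 0, 0, -0.017, 0, 0, 0.14, 1, -0.035, 0.034, 0, 0, 0, 0, 1, -0.035, 0.034, 0, 0, 0, 0, 1, -0.035, 0.034, 0, 0, 0, 0, 1, -0.035, 0.034, 0, 0, 0, 0]}}

```text
clock: 2.2
eef_pos: [0.3867, 0.377, 0.3501]
eef_rot: [2.218, 2.224, 0.001]
force: [-0.2, 0.5, -0.4]
finger_gap: 0.0913
grasp_force: 0.0
```

>>> {"op": "jog_arm", "data": {"motion": [1, -0.035, 0.034, 0, 0, 0, 0, 1, -0.035, 0.034, 0, 0, 0, 0, 1, -0.035, 0.034, 0, 0, 0, 0, 1, -0.035, 0.034, 0, 0, 0, 0, 1, 0, 0, 0, 0, 0, 0, 1, 0, 0, 0, 0, 0, 0]}}

```text
clock: 2.8
eef_pos: [0.5224, 0.2379, 0.3496]
eef_rot: [-2.221, -2.22, 0.001]
force: [-0.7, 0.9, 0.6]
finger_gap: 0.091
grasp_force: 0.0
```

Run:
```python
from h import *
s=r.state();print(s["clock"],s["eef_pos"],rot(s["eef_rot"]).round(4).tolist(),s["force"],s["joint_positions"])
p=r.camera("wrist");cv2.imwrite("pics/w1.png",p["image"]);P=pts(p);ok=p["depth"]>0;print(p["origin"])
np.savez("w1.npz",P=P,d=p["depth"])
def blobs(m):
    k,l,st,_=cv2.connectedComponentsWithStats(m.astype(np.uint8));return [l==i for i in range(1,k) if st[i,4]>500]
for lo,hi in((0,.03),(.104,.12)):
  for b in blobs(ok&(P[...,2]>lo)&(P[...,2]<hi)):
    q=P[b];print(lo,q.min(0).round(4),q.max(0).round(4),np.round(cv2.minEnclosingCircle(q[:,:2].astype(np.float32))[0],4),len(q),np.median(q[:,2]))
```

```text
2.8 [0.52240148 0.23790261 0.34959167] [[0.0003, 1.0, -0.0011], [1.0, -0.0003, 0.0004], [0.0004, -0.0011, -1.0]] [-0.66625872  0.89095148  0.60479633] [4.06867107e-01 2.68859905e-01 1.30286150e+00 7.42877270e-04
 1.57069447e+00 4.07168646e-01]
[0.52296717 0.31529511 0.52091951]
0 [-0.0175  0.0226  0.    ] [0.9479 0.4603 0.03  ] [0.4653 0.1906] 57008 0.0008575921529933583
0 [0.4013 0.0918 0.0057] [0.7362 0.4115 0.03  ] [0.5686 0.2399] 1999 0.014071719870225707
0 [0.4407 0.3145 0.0086] [0.5115 0.3853 0.0298] [0.4765 0.3494] 2141 0.011479155987424772
0 [0.5421 0.3059 0.0081] [0.6125 0.3775 0.0299] [0.5767 0.3417] 2100 0.011423057962864469
0 [0.4325 0.2095 0.0074] [0.503  0.2794 0.03  ] [0.4685 0.2454] 1762 0.011472579423182139
0 [0.5341 0.2018 0.0085] [0.6044 0.2705 0.0296] [0.5686 0.2375] 1737 0.011450538212314343
0 [0.4246 0.1056 0.0084] [0.4945 0.1687 0.03  ] [0.4601 0.1408] 1426 0.01165806328258523
0 [0.5249 0.0977 0.0083] [0.5963 0.1604 0.03  ] [0.5605 0.1331] 1403 0.011616857699528582
0 [0.3818 0.0229 0.    ] [0.6634 0.0612 0.0033] [0.5226 0.0324] 1283 0.0007790795556277264
0 [ 0.2902 -0.144   0.    ] [ 0.7245 -0.0381  0.0298] [ 0.5074 -0.1239] 6019 0.0010838657843748045
0.104 [0.642  0.3007 0.104 ] [0.7098 0.3675 0.115 ] [0.6758 0.3338] 2732 0.11161395750793635
0.104 [0.634  0.1966 0.1041] [0.7012 0.2639 0.1142] [0.6678 0.2302] 2215 0.11164691313238512
```

View pics/w1.png

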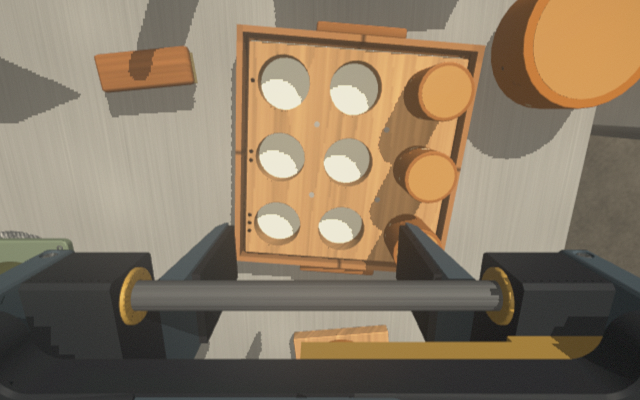

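>>> {"op": "jog_arm", "data": {"motion": [1, -0.047, 0.005, 0.007, 0, 0, 0, 1, -0.047, 0.005, 0.007, 0, 0, 0, 1, -0.047, 0.005, 0.007, 0, 0, 0, 1, -0.047, 0.005, 0.007, 0, 0, 0, 1, -0.047, 0.005, 0.007, 0, 0, 0, 1, -0.047, 0.005, 0.007, 0, 0, 0, 1, -0.047, 0.005, 0.007, 0, 0, 0, 1, -0.047, 0.005, 0.007, 0, 0, 0, 1, -0.047, 0.005, 0.007, 0, 0, 0, 1, -0.047, 0.005, 0.007, 0, 0, 0, 1, -0.047, 0.005, 0.007, 0, 0, 0, 1, -0.047, 0.005, 0.007, 0, 0, 0]}}

```text
clock: 4.05
eef_pos: [0.5839, -0.3249, 0.2662]
eef_rot: [2.216, 2.226, 0.001]
force: [0.1, 0.4, -0.6]
finger_gap: 0.0911
grasp_force: 0.0
```

>>> {"op": "jog_arm", "data": {"motion": [1, -0.044, 0.003, 0, 0, 0, 0, 1, 0, 0, 0, 0, 0, 0, 1, 0, 0, 0, 0, 0, 0]}}

```text
clock: 4.35
eef_pos: [0.5868, -0.3681, 0.2655]
eef_rot: [-2.218, -2.223, -0.001]
force: [0.1, 1.8, 0.9]
finger_gap: 0.0914
grasp_force: 0.0
```

```bash
cat > w.py <<'E'
from h import *
s=r.state();print(s["clock"],s["eef_pos"].round(4),rot(s["eef_rot"]).round(4).tolist(),s["force"],s["wrist_torque"])
p=r.camera("wrist");P=pts(p);ok=p["depth"]>0
import sys;cv2.imwrite(sys.argv[1],p["image"])
k,l,st,_=cv2.connectedComponentsWithStats((ok&(P[...,2]>.118)&(P[...,2]<.132)).astype(np.uint8))
for i in range(1,k):
    if st[i,4]>300:
        q=P[l==i];print(q.min(0).round(4),q.max(0).round(4),np.round(cv2.minEnclosingCircle(q[:,:2].astype(np.float32)),4) if 0 else cv2.minEnclosingCircle(q[:,:2].astype(np.float32)),len(q),np.median(q[:,2]))
E
python3 w.py pics/w2.png
```

```text
4.35 [ 0.5868 -0.3681  0.2655] [[-0.0026, 1.0, -0.0003], [1.0, 0.0026, 0.0014], [0.0014, -0.0003, -1.0]] [0.1187531  1.80162894 0.89524238] [-0.09294632  0.04059394 -0.05756913]
[ 0.5518 -0.2823  0.1192] [ 0.619  -0.2154  0.1287] ((0.5855270028114319, -0.24846330285072327), 0.033967699855566025) 4950 0.12577074658959916
[ 0.554  -0.405   0.1181] [ 0.6203 -0.3386  0.1287] ((0.586983323097229, -0.3718782663345337), 0.03390760347247124) 3576 0.12579890116535355
[ 0.4501 -0.5635  0.1195] [ 0.569  -0.5523  0.1306] ((0.509509801864624, -0.5607054829597473), 0.05954290181398392) 930 0.127699403156873
```

```bash
cat > f.py <<'E'
from h import *
import sys
F=[];T=[];U=[]
for i in range(int(sys.argv[1])):
    r.camera("wrist");s=r.state();F.append(s["force"]);T.append(s["wrist_torque"]);U.append(s["tau"])
print(s["clock"],s["eef_pos"].round(4),"gap",s["finger_gap"],"grip",s["grasp_force"])
print("F",np.mean(F,0).round(3),"sd",np.std(F,0).round(2),"T",np.mean(T,0).round(3),np.std(T,0).round(3),"tau",np.mean(U,0).round(2))
E
python3 f.py 10
```

```text
4.9 [ 0.5863 -0.369   0.2661] gap 0.09127583985600102 grip 0.0
F [0.268 0.026 0.334] sd [0.44 0.24 0.59] T [-0.054  0.053  0.02 ] [0.033 0.03  0.032] tau [-1.100e-01 -5.145e+01 -2.462e+01  4.000e-02  7.000e-02  0.000e+00]
```

>>> {"op": "jog_arm", "data": {"motion": [1, -0.004, 0, 0.03, 0, 0, 0, 1, 0, 0, 0.03, 0, 0, 0, 1, 0, 0, 0.03, 0, 0, 0, 1, 0, 0, 0.03, 0, 0, 0, 1, 0, 0, 0.03, 0, 0, 0, 1, 0, 0, 0.03, 0, 0, 0, 1, 0, 0, 0, 0, 0, 0, 0.6, 0, 0, 0, 0, 0, 0, 0.6, 0, 0, 0, 0, 0, 0, 0.6, 0, 0, 0, 0, 0, 0, 0.6, 0, 0, 0, 0, 0, 0, 0.6, 0, 0, 0, 0, 0, 0], "squeeze": 28}}

```text
clock: 6.1
eef_pos: [0.5872, -0.3739, 0.088]
eef_rot: [2.217, 2.221, 0.001]
force: [-1.1, -0.1, 5.8]
finger_gap: 0.0678
grasp_force: 28.0
```

>>> {"op": "jog_arm", "data": {"motion": [0.6, 0, 0, -0.005, 0, 0, 0, 0.6, 0, 0, -0.015, 0, 0, 0, 0.6, 0, 0, -0.03, 0, 0, 0, 0.6, 0, 0, -0.04, 0, 0, 0, 0.6, 0, 0, -0.04, 0, 0, 0, 0.6, 0, 0, -0.03, 0, 0, 0, 0.6, 0, 0, -0.015, 0, 0, 0, 0.6, 0, 0, -0.005, 0, 0, 0, 0.6, 0, 0, 0, 0, 0, 0, 0.6, 0, 0, 0, 0, 0, 0]}}

```text
clock: 7.1
eef_pos: [0.5857, -0.3729, 0.264]
eef_rot: [-2.217, -2.221, 0.001]
force: [-0.6, -0.1, -1.8]
finger_gap: 0.0676
grasp_force: 28.0
```

```bash
python3 f.py 20
```

```text
8.1 [ 0.5863 -0.3732  0.2659] gap 0.06735962138148174 grip 27.995066887233406
F [ 0.137 -0.03  -1.986] sd [0.49 0.55 0.52] T [-0.074  0.034 -0.   ] [0.029 0.026 0.029] tau [ 0.000e+00 -5.339e+01 -2.551e+01  5.000e-02  8.000e-02 -0.000e+00]
```

```bash
python3 f.py 35
```

```text
9.85 [ 0.5863 -0.3733  0.2659] gap 0.06712730952492578 grip 27.995153206866235
F [ 0.05   0.045 -2.067] sd [0.46 0.56 0.39] T [-0.08   0.046 -0.002] [0.034 0.028 0.026] tau [ 0.000e+00 -5.336e+01 -2.551e+01  5.000e-02  8.000e-02 -0.000e+00]
```

Run:
```python
from h import *
Q=[];U=[]
for i in range(4):
    r.camera("wrist");s=r.state();Q.append(s["joint_positions"]);U.append(s["tau"])
print(np.mean(Q,0),np.std(Q,0),np.mean(U,0),np.std(U,0),s["qvel"])
```

```text
[-5.83532354e-01  4.95508490e-01  1.15747043e+00  8.97140422e-05
  1.48864005e+00 -5.85555092e-01] [1.58305096e-05 1.87574572e-05 2.43153837e-05 4.06124237e-06
 2.19638968e-05 7.24378285e-06] [ 5.69987287e-04 -5.33561102e+01 -2.55144104e+01  4.83666887e-02
  7.64100213e-02 -1.49540761e-05] [4.73801927e-04 2.48305217e-04 6.73169749e-05 3.35797147e-05
 2.37345319e-05 1.68069158e-05] [ 7.16403917e-05 -7.68537335e-04 -4.81025960e-04  2.44022275e-04
 -9.76054701e-05  9.02743647e-05]
```

>>> {"op": "jog_arm", "data": {"motion": [0.6, 0.03, -0.004, 0, 0, 0, 0, 0.6, 0.045, -0.007, 0, 0, 0, 0, 0.6, 0.045, -0.007, 0, 0, 0, 0, 0.6, 0.045, -0.007, 0, 0, 0, 0, 0.6, 0.045, -0.007, 0, 0, 0, 0, 0.6, 0.045, -0.007, 0, 0, 0, 0, 0.6, 0.045, -0.007, 0, 0, 0, 0, 0.6, 0.045, -0.007, 0, 0, 0, 0, 0.6, 0.045, -0.007, 0, 0, 0, 0, 0.6, 0.045, -0.007, 0, 0, 0, 0, 0.6, 0.045, -0.007, 0, 0, 0, 0, 0.6, 0.045, -0.007, 0, 0, 0, 0]}}

```text
clock: 11.25
eef_pos: [0.5037, 0.1533, 0.2664]
eef_rot: [2.219, 2.223, 0.001]
force: [1.3, -0.4, -2.3]
finger_gap: 0.0676
grasp_force: 28.0
```

>>> {"op": "jog_arm", "data": {"motion": [0.6, 0.045, -0.007, 0, 0, 0, 0, 0.6, 0.045, -0.007, 0, 0, 0, 0, 0.6, 0.045, -0.007, 0, 0, 0, 0, 0.6, 0.045, -0.007, 0, 0, 0, 0, 0.6, 0.016, -0.001, 0, 0, 0, 0, 0.6, 0, 0, 0.03, 0, 0, 0, 0.6, 0, 0, 0.03, 0, 0, 0, 0.6, 0, 0, 0.03, 0, 0, 0, 0.6, 0, 0, 0.03, 0, 0, 0, 0.6, 0, 0, 0.02, 0, 0, 0, 0.6, 0, 0, 0, 0, 0, 0, 0.6, 0, 0, 0, 0, 0, 0]}}

```text
clock: 12.45
eef_pos: [0.4754, 0.3474, 0.1265]
eef_rot: [2.219, 2.223, 0.001]
force: [0.6, 0.0, -1.5]
finger_gap: 0.0673
grasp_force: 28.0
```

```bash
python3 f.py 10
python3 - <<'E'
from h import *
s=r.state();print(rot(s["eef_rot"]).round(4).tolist(),s["joint_positions"])
p=r.camera("wrist");cv2.imwrite("pics/w3.png",p["image"]);P=pts(p);ok=p["depth"]>0
q=P[ok&(P[...,2]>.14)&(P[...,2]<.17)&(abs(P[...,0]-.476)<.045)&(abs(P[...,1]-.35)<.05)]
print(len(q),q.min(0),q.max(0),cv2.minEnclosingCircle(q[:,:2].astype(np.float32)),np.median(q,0))
E
```

```text
12.95 [0.4749 0.3476 0.1263] gap 0.06787885288654474 grip 27.995139457052574
F [-0.048 -0.049 -1.933] sd [0.38 0.55 0.56] T [-0.09   0.058 -0.009] [0.035 0.033 0.042] tau [-2.000e-02 -4.485e+01 -2.184e+01  8.000e-02 -2.000e-02 -0.000e+00]
[[-0.002, 1.0, 0.0005], [1.0, 0.002, 0.0004], [0.0004, 0.0005, -1.0]] [6.12248307e-01 4.06874340e-01 1.66335275e+00 3.86404026e-05
 1.07078633e+00 6.10239251e-01]
14193 [0.43107149 0.31569586 0.14001115] [0.52060806 0.38322891 0.16999656] ((0.47585466504096985, 0.35951748490333557), 0.04508937522768974) [0.47538743 0.36251955 0.1639572 ]
```

View pics/w3.png

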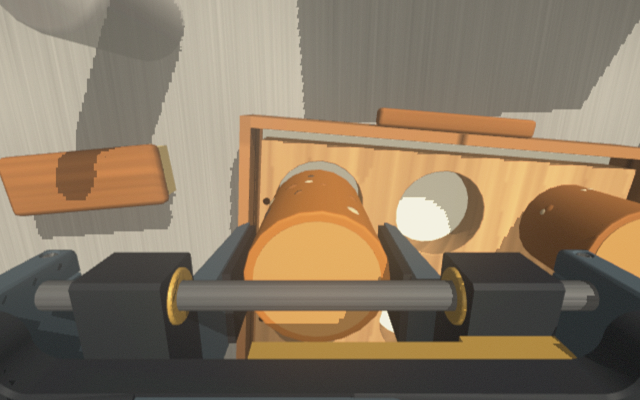

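>>> {"op": "jog_arm", "data": {"motion": [0.6, 0, 0.0013, 0.006, 0, 0, 0, 0.6, 0, 0, 0.006, 0, 0, 0, 0.6, 0, 0, 0.006, 0, 0, 0, 0.6, 0, 0, 0.002, 0, 0, 0, 0.6, 0, 0, 0.002, 0, 0, 0, 0.6, 0, 0, 0.002, 0, 0, 0, 0.6, 0, 0, 0.001, 0, 0, 0, 0.6, 0, 0, 0, 0, 0, 0]}}

```text
clock: 13.8
eef_pos: [0.4761, 0.3475, 0.1009]
eef_rot: [-2.219, -2.224, -0.0]
force: [0.5, -0.9, -2.0]
finger_gap: 0.0677
grasp_force: 28.0
```

```bash
python3 f.py 5
```

```text
14.05 [0.4762 0.3476 0.1011] gap 0.0675772360097905 grip 27.995132349897176
F [-0.123  0.028 -2.246] sd [0.21 0.43 0.45] T [-0.063  0.042 -0.004] [0.019 0.028 0.024] tau [ 0.00e+00 -4.56e+01 -2.11e+01  7.00e-02 -2.00e-02 -0.00e+00]
```

No contact so far; go on slowly.

>>> {"op": "jog_arm", "data": {"motion": [0.6, 0, 0, 0.002, 0, 0, 0, 0.6, 0, 0, 0.002, 0, 0, 0, 0.6, 0, 0, 0.002, 0, 0, 0, 0.6, 0, 0, 0, 0, 0, 0]}}

```text
clock: 14.45
eef_pos: [0.4759, 0.3473, 0.0945]
eef_rot: [-2.219, -2.224, 0.001]
force: [-0.1, -0.7, -2.3]
finger_gap: 0.0677
grasp_force: 28.0
```

```bash
python3 f.py 4
```

```text
14.65 [0.4762 0.3476 0.095 ] gap 0.06763102014902955 grip 27.99512371653691
F [-0.039 -0.124 -2.308] sd [0.29 0.29 0.37] T [-0.084  0.055 -0.002] [0.023 0.033 0.023] tau [-0.000e+00 -4.570e+01 -2.086e+01  7.000e-02 -1.000e-02 -0.000e+00]
```

>>> {"op": "jog_arm", "data": {"motion": [0.6, 0, 0, 0.004, 0, 0, 0, 0.6, 0, 0, 0.004, 0, 0, 0, 0.6, 0, 0, 0.004, 0, 0, 0, 0.6, 0, 0, 0.004, 0, 0, 0, 0.6, 0, 0, 0.002, 0, 0, 0, 0.6, 0, 0, 0, 0, 0, 0]}}

```text
clock: 15.25
eef_pos: [0.4759, 0.3474, 0.0765]
eef_rot: [-2.219, -2.223, 0.001]
force: [0.3, 0.2, -1.3]
finger_gap: 0.0675
grasp_force: 28.0
```

```bash
python3 f.py 3
```

```text
15.4 [0.4762 0.3476 0.0771] gap 0.06747802848929488 grip 27.995086326263845
F [-0.209  0.011 -2.114] sd [0.2  0.15 0.4 ] T [-0.06   0.059  0.02 ] [0.017 0.007 0.035] tau [-0.000e+00 -4.597e+01 -2.019e+01  7.000e-02 -1.000e-02 -0.000e+00]
```

>>> {"op": "jog_arm", "data": {"motion": [0.6, 0, 0, 0.001, 0, 0, 0, 0.6, 0, 0, 0.001, 0, 0, 0, 0.6, 0, 0, 0.001, 0, 0, 0, 0.6, 0, 0, 0.001, 0, 0, 0, 0.6, 0, 0, 0, 0, 0, 0]}}

```text
clock: 15.9
eef_pos: [0.4764, 0.3479, 0.074]
eef_rot: [2.219, 2.224, 0.002]
force: [-1.7, -0.9, 4.9]
finger_gap: 0.0675
grasp_force: 28.0
```

```bash
python3 f.py 3
```

```text
16.05 [0.4764 0.3478 0.0741] gap 0.0675838553880415 grip 28.001311384141445
F [-1.594 -0.451  5.856] sd [0.6  0.07 0.76] T [-0.212  0.343  0.009] [0.032 0.019 0.012] tau [-3.600e-01 -4.178e+01 -1.874e+01 -3.000e-02 -5.700e-01 -1.000e-02]
```

>>> {"op": "jog_arm", "data": {"motion": [0.6, 0, 0, -0.001, 0, 0, 0, 0.6, 0, 0, 0, 0, 0, 0, 1, 0, 0, 0, 0, 0, 0, 1, 0, 0, 0, 0, 0, 0, 1, 0, 0, 0, 0, 0, 0, 1, 0, 0, 0, 0, 0, 0, 1, 0, 0, -0.02, 0, 0, 0, 1, 0, 0, -0.04, 0, 0, 0, 1, 0, 0, -0.04, 0, 0, 0, 1, 0, 0, -0.04, 0, 0, 0, 1, 0, 0, -0.04, 0, 0, 0, 1, 0, 0, -0.01, 0, 0, 0]}}

```text
clock: 17.25
eef_pos: [0.4778, 0.3487, 0.2693]
eef_rot: [2.218, 2.222, 0.015]
force: [0.7, 1.3, 0.2]
finger_gap: 0.0912
grasp_force: 0.0
```

```bash
python3 - <<'E'
from h import *
s=r.state();print(s["clock"],s["eef_pos"],s["finger_gap"])
p=r.camera("scene");P=pts(p);ok=p["depth"]>0;print(p["image"].shape)
for n in("scene","wrist"):
    p=r.camera(n);P=pts(p);ok=p["depth"]>0
    k,l,st,_=cv2.connectedComponentsWithStats((ok&(P[...,2]>.1)&(P[...,2]<.125)&(P[...,1]>.05)&(P[...,1]<.42)&(P[...,0]>.4)&(P[...,0]<.75)).astype(np.uint8))
    for i in range(1,k):
        if st[i,4]>150:
            q=P[l==i];print(n,cv2.minEnclosingCircle(q[:,:2].astype(np.float32)),len(q),np.median(q[:,2]),np.percentile(q[:,2],[5,95]))
E
python3 f.py 8
```

```text
17.25 [0.47781385 0.34870046 0.26925364] 0.09117335730816699
(400, 640, 3)
scene ((0.47663789987564087, 0.3482154309749603), 0.03544708341360092) 248 0.10956786413003472 [0.10361735 0.11304662]
scene ((0.6756922006607056, 0.3340470492839813), 0.0356033593416214) 299 0.10998236251653504 [0.10368134 0.11364223]
scene ((0.6678555011749268, 0.22995509207248688), 0.03504670411348343) 324 0.11006025299382649 [0.10327388 0.1132423 ]
scene ((0.6582779884338379, 0.12528330087661743), 0.03505966067314148) 346 0.10990361319309905 [0.10454869 0.11316791]
wrist ((0.476442813873291, 0.3497050702571869), 0.03392668068408966) 3377 0.11176178165308276 [0.11022462 0.11301866]
wrist ((0.6753677129745483, 0.3338809907436371), 0.03436342999339104) 3478 0.11160907383623966 [0.10547602 0.11289875]
wrist ((0.654776394367218, 0.25415876507759094), 0.011775650084018707) 246 0.1103406912146685 [0.10088018 0.11259129]
17.8 [0.4759 0.3474 0.2631] gap 0.09135501117069758 grip 0.0
F [ 0.103  0.403 -0.028] sd [0.53 0.31 0.42] T [-0.086  0.023  0.005] [0.034 0.031 0.017] tau [ 0.000e+00 -4.264e+01 -2.444e+01  8.000e-02 -1.000e-02 -0.000e+00]
```

>>> {"op": "jog_arm", "data": {"motion": [1, -0.046, 0.0084, 0, 0, 0, 0, 1, -0.046, 0.0084, 0, 0, 0, 0, 1, -0.046, 0.0084, 0, 0, 0, 0, 1, -0.046, 0.0084, 0, 0, 0, 0, 1, -0.046, 0.0084, 0, 0, 0, 0, 1, -0.046, 0.0084, 0, 0, 0, 0, 1, -0.046, 0.0084, 0, 0, 0, 0, 1, -0.046, 0.0084, 0, 0, 0, 0, 1, -0.046, 0.0084, 0, 0, 0, 0, 1, -0.046, 0.0084, 0, 0, 0, 0, 1, -0.046, 0.0084, 0, 0, 0, 0, 1, -0.046, 0.0084, 0, 0, 0, 0]}}

```text
clock: 19.0
eef_pos: [0.578, -0.2062, 0.2638]
eef_rot: [-2.219, -2.223, -0.0]
force: [1.0, 0.3, 0.6]
finger_gap: 0.0914
grasp_force: 0.0
```

>>> {"op": "jog_arm", "data": {"motion": [1, -0.044, 0.008, 0, 0, 0, 0, 1, 0, 0, 0, 0, 0, 0, 1, 0, 0, 0, 0, 0, 0, 1, 0, 0, 0, 0, 0, 0]}}

```text
clock: 19.4
eef_pos: [0.5859, -0.2472, 0.2638]
eef_rot: [-2.218, -2.224, -0.0]
force: [-0.3, -0.4, -0.6]
finger_gap: 0.0911
grasp_force: 0.0
```

```bash
python3 w.py pics/w4.png; python3 f.py 15
```

```text
19.4 [ 0.5859 -0.2472  0.2638] [[-0.0027, 1.0, -0.0005], [1.0, 0.0027, 0.0009], [0.0009, -0.0005, -1.0]] [-0.26992023 -0.38765736 -0.61738988] [-0.05230687  0.02366614  0.02747156]
[ 0.5524 -0.2813  0.1181] [ 0.6191 -0.2145  0.1283] ((0.5857328176498413, -0.2482011318206787), 0.03392711281776428) 3650 0.12580408552578307
20.2 [ 0.5861 -0.2483  0.2639] gap 0.09108002758533307 grip 0.0
F [-0.093 -0.095  0.097] sd [0.4  0.61 0.65] T [-0.079  0.049 -0.009] [0.028 0.026 0.022] tau [-2.000e-02 -4.638e+01 -2.436e+01  5.000e-02  6.000e-02  0.000e+00]
```

>>> {"op": "jog_arm", "data": {"motion": [1, 0, 0, 0.03, 0, 0, 0, 1, 0, 0, 0.03, 0, 0, 0, 1, 0, 0, 0.03, 0, 0, 0, 1, 0, 0, 0.03, 0, 0, 0, 1, 0, 0, 0.03, 0, 0, 0, 1, 0, 0, 0.03, 0, 0, 0, 1, 0, 0, 0, 0, 0, 0, 0.6, 0, 0, 0, 0, 0, 0, 0.6, 0, 0, 0, 0, 0, 0, 0.6, 0, 0, 0, 0, 0, 0, 0.6, 0, 0, 0, 0, 0, 0, 0.6, 0, 0, 0, 0, 0, 0], "squeeze": 28}}

```text
clock: 21.4
eef_pos: [0.5865, -0.2487, 0.0858]
eef_rot: [2.218, 2.222, 0.001]
force: [-1.6, -0.6, 6.3]
finger_gap: 0.0675
grasp_force: 28.0
```

>>> {"op": "jog_arm", "data": {"motion": [0.6, 0, 0, -0.005, 0, 0, 0, 0.6, 0, 0, -0.015, 0, 0, 0, 0.6, 0, 0, -0.03, 0, 0, 0, 0.6, 0, 0, -0.04, 0, 0, 0, 0.6, 0, 0, -0.04, 0, 0, 0, 0.6, 0, 0, -0.03, 0, 0, 0, 0.6, 0, 0, -0.015, 0, 0, 0, 0.6, 0, 0, -0.005, 0, 0, 0, 0.6, 0, 0, 0, 0, 0, 0, 0.6, 0, 0, 0, 0, 0, 0]}}

```text
clock: 22.4
eef_pos: [0.5854, -0.2479, 0.2621]
eef_rot: [-2.217, -2.222, 0.002]
force: [0.1, -0.1, -4.7]
finger_gap: 0.0674
grasp_force: 28.0
```

```bash
python3 f.py 35
```

```text
24.15 [ 0.5861 -0.2483  0.264 ] gap 0.0681272421170958 grip 27.997275415691547
F [ 0.086 -0.089 -4.01 ] sd [0.52 0.4  0.43] T [-0.083  0.043  0.008] [0.038 0.032 0.033] tau [  0.   -49.02 -26.01   0.06   0.07   0.  ]
```

>>> {"op": "jog_arm", "data": {"motion": [0.6, 0.03, -0.01, 0, 0, 0, 0, 0.6, 0.045, -0.015, 0, 0, 0, 0, 0.6, 0.045, -0.015, 0, 0, 0, 0, 0.6, 0.045, -0.015, 0, 0, 0, 0, 0.6, 0.045, -0.015, 0, 0, 0, 0, 0.6, 0.045, -0.015, 0, 0, 0, 0, 0.6, 0.045, -0.015, 0, 0, 0, 0, 0.6, 0.045, -0.015, 0, 0, 0, 0, 0.6, 0.045, -0.011, 0, 0, 0, 0, 0.6, 0, 0, 0.03, 0, 0, 0, 0.6, 0, 0, 0.03, 0, 0, 0, 0.6, 0, 0, 0.03, 0, 0, 0]}}

```text
clock: 25.35
eef_pos: [0.4593, 0.1422, 0.1735]
eef_rot: [2.217, 2.225, 0.002]
force: [-0.2, -0.6, -4.3]
finger_gap: 0.0673
grasp_force: 28.0
```

>>> {"op": "jog_arm", "data": {"motion": [0.6, 0, 0, 0.03, 0, 0, 0, 0.6, 0, 0, 0.018, 0, 0, 0, 0.6, 0, 0, 0, 0, 0, 0, 0.6, 0, 0, 0, 0, 0, 0]}}

```text
clock: 25.75
eef_pos: [0.4599, 0.1417, 0.1266]
eef_rot: [2.219, 2.223, 0.002]
force: [0.7, 0.8, -4.0]
finger_gap: 0.0675
grasp_force: 28.0
```

```bash
python3 f.py 5
python3 - <<'E'
from h import *
p=r.camera("wrist");cv2.imwrite("pics/w5.png",p["image"]);P=pts(p);ok=p["depth"]>0
q=P[ok&(P[...,2]>.15)&(P[...,2]<.175)&(abs(P[...,0]-.46)<.0345)&(abs(P[...,1]-.14)<.05)]
print(len(q),np.percentile(q,[.2,99.8],axis=0),np.median(q,0))
q=P[ok&(P[...,2]<.03)&(P[...,2]>.008)&(abs(P[...,0]-.46)<.045)&(abs(P[...,1]-.14)<.05)]
print(len(q),q.min(0),q.max(0))
E
```

```text
26.0 [0.4601 0.1417 0.1271] gap 0.06772758506663311 grip 27.995837042690255
F [ 0.173  0.013 -3.753] sd [0.33 0.5  0.3 ] T [-0.1    0.062  0.001] [0.026 0.047 0.027] tau [ 1.000e-02 -3.569e+01 -2.107e+01  8.000e-02  2.000e-02 -0.000e+00]
12757 [[0.42602206 0.11224216 0.15033324]
 [0.49443043 0.17578833 0.17447473]] [0.46020805 0.15412745 0.16713671]
489 [0.42571252 0.14854984 0.00910318] [0.49593308 0.17229286 0.0284708 ]
```

View pics/w5.png

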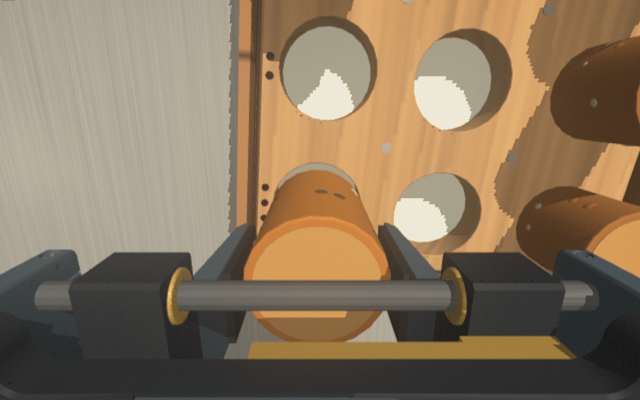

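>>> {"op": "jog_arm", "data": {"motion": [0.6, 0, 0, 0.006, 0, 0, 0, 0.6, 0, 0, 0.006, 0, 0, 0, 0.6, 0, 0, 0.006, 0, 0, 0, 0.6, 0, 0, 0.002, 0, 0, 0, 0.6, 0, 0, 0.002, 0, 0, 0, 0.6, 0, 0, 0.002, 0, 0, 0, 0.6, 0, 0, 0.001, 0, 0, 0, 0.6, 0, 0, 0.001, 0, 0, 0, 0.6, 0, 0, 0, 0, 0, 0]}}

```text
clock: 26.95
eef_pos: [0.4593, 0.1415, 0.0999]
eef_rot: [-2.219, -2.224, -0.0]
force: [-0.3, 0.4, -3.5]
finger_gap: 0.0674
grasp_force: 28.0
```

```bash
python3 f.py 4
```

```text
27.15 [0.4594 0.1415 0.1001] gap 0.06736692719282407 grip 27.995806253165938
F [-0.063 -0.012 -4.337] sd [0.4  0.21 0.33] T [-0.077  0.047 -0.023] [0.026 0.023 0.02 ] tau [ 0.000e+00 -3.669e+01 -2.013e+01  7.000e-02  1.000e-02  0.000e+00]
```

>>> {"op": "jog_arm", "data": {"motion": [0.6, 0, 0.0006, 0.002, 0, 0, 0, 0.6, 0, 0, 0.002, 0, 0, 0, 0.6, 0, 0, 0.002, 0, 0, 0, 0.6, 0, 0, 0, 0, 0, 0]}}

```text
clock: 27.55
eef_pos: [0.4597, 0.1414, 0.0936]
eef_rot: [-2.219, -2.223, 0.001]
force: [0.2, -0.7, -4.4]
finger_gap: 0.0676
grasp_force: 28.0
```

```bash
python3 f.py 3
```

```text
27.7 [0.46   0.1415 0.0939] gap 0.06756334383311074 grip 27.99590539885685
F [ 0.213 -0.22  -4.039] sd [0.17 0.38 0.42] T [-0.097  0.036  0.009] [0.017 0.016 0.016] tau [ 2.000e-02 -3.688e+01 -1.983e+01  8.000e-02  2.000e-02  0.000e+00]
```

In the bore.

>>> {"op": "jog_arm", "data": {"motion": [0.6, 0, 0, 0.004, 0, 0, 0, 0.6, 0, 0, 0.004, 0, 0, 0, 0.6, 0, 0, 0.004, 0, 0, 0, 0.6, 0, 0, 0.003, 0, 0, 0, 0.6, 0, 0, 0.002, 0, 0, 0, 0.6, 0, 0, 0.001, 0, 0, 0, 0.6, 0, 0, 0, 0, 0, 0]}}

```text
clock: 28.4
eef_pos: [0.4599, 0.1415, 0.0758]
eef_rot: [-2.219, -2.224, 0.0]
force: [0.4, -0.8, -4.1]
finger_gap: 0.0676
grasp_force: 28.0
```

```bash
python3 f.py 3
```

```text
28.55 [0.4601 0.1415 0.0761] gap 0.06758719497606892 grip 27.995902997790836
F [ 0.005 -0.043 -3.892] sd [0.41 0.55 0.28] T [-0.082  0.054  0.008] [0.018 0.017 0.02 ] tau [ 1.000e-02 -3.733e+01 -1.901e+01  7.000e-02  2.000e-02  0.000e+00]
```

>>> {"op": "jog_arm", "data": {"motion": [0.6, 0, 0, 0.001, 0, 0, 0, 0.6, 0, 0, 0.001, 0, 0, 0, 0.6, 0, 0, 0.001, 0, 0, 0, 0.6, 0, 0, 0, 0, 0, 0]}}

```text
clock: 28.95
eef_pos: [0.4598, 0.1414, 0.0728]
eef_rot: [-2.219, -2.224, 0.0]
force: [0.0, 0.9, -4.4]
finger_gap: 0.0675
grasp_force: 28.0
```

```bash
python3 f.py 3
```

```text
29.1 [0.4599 0.1415 0.0729] gap 0.06756766429552448 grip 27.995823474484496
F [ 0.124  0.186 -4.054] sd [0.66 0.35 0.32] T [-0.067  0.056 -0.018] [0.02  0.016 0.022] tau [ 1.000e-02 -3.749e+01 -1.890e+01  8.000e-02  1.000e-02  0.000e+00]
```

>>> {"op": "jog_arm", "data": {"motion": [0.6, 0, 0, 0.001, 0, 0, 0, 0.6, 0, 0, 0.001, 0, 0, 0, 0.6, 0, 0, 0, 0, 0, 0]}}

```text
clock: 29.4
eef_pos: [0.4603, 0.1419, 0.0721]
eef_rot: [2.219, 2.223, 0.002]
force: [-2.5, 0.4, 5.5]
finger_gap: 0.0672
grasp_force: 28.0
```

```bash
python3 f.py 3
```

```text
29.55 [0.4603 0.1419 0.0721] gap 0.06779385140416529 grip 28.00448487396352
F [-1.808  1.145  5.609] sd [0.13 0.43 0.6 ] T [-0.152  0.537 -0.05 ] [0.008 0.044 0.037] tau [ -0.61 -33.17 -17.33  -0.18  -0.74  -0.06]
```

Home; ease off, release, retreat.

>>> {"op": "jog_arm", "data": {"motion": [0.6, 0, 0, -0.001, 0, 0, 0, 0.6, 0, 0, 0, 0, 0, 0, 1, 0, 0, 0, 0, 0, 0, 1, 0, 0, 0, 0, 0, 0, 1, 0, 0, 0, 0, 0, 0, 1, 0, 0, 0, 0, 0, 0, 1, 0, 0, -0.02, 0, 0, 0, 1, 0, 0, -0.04, 0, 0, 0, 1, 0, 0, -0.04, 0, 0, 0, 1, 0, 0, -0.04, 0, 0, 0, 1, 0, 0, -0.04, 0, 0, 0, 1, 0, 0, 0, 0, 0, 0]}}

```text
clock: 30.75
eef_pos: [0.463, 0.1423, 0.2576]
eef_rot: [2.215, 2.219, 0.017]
force: [0.4, 0.7, 0.1]
finger_gap: 0.0908
grasp_force: 0.0
```

Run:
```python
from h import *
s=r.state();print(s["clock"],s["eef_pos"],s["finger_gap"])
for n in("scene","side","wrist"):
    p=r.camera(n);P=pts(p);ok=p["depth"]>0;cv2.imwrite(f"pics/{n}9.png",p["image"])
    k,l,st,_=cv2.connectedComponentsWithStats((ok&(P[...,2]>.104)&(P[...,2]<.125)&(P[...,1]>.05)&(P[...,1]<.42)&(P[...,0]>.4)&(P[...,0]<.75)).astype(np.uint8))
    for i in range(1,k):
        if st[i,4]>150:
            q=P[l==i];print(n,cv2.minEnclosingCircle(q[:,:2].astype(np.float32)),len(q),np.median(q[:,2]))
```

```text
30.75 [0.46297549 0.1423498  0.25762722] 0.09084338980258966
scene ((0.4773729741573334, 0.34900960326194763), 0.036162715405225754) 234 0.10985470002600728
scene ((0.46029630303382874, 0.14160498976707458), 0.03500363975763321) 275 0.1099822256672075
scene ((0.6765162944793701, 0.33203303813934326), 0.035553932189941406) 284 0.11002330234719021
scene ((0.6672906279563904, 0.22810769081115723), 0.035726360976696014) 307 0.10988537505647933
scene ((0.6579124927520752, 0.12561514973640442), 0.03528689220547676) 324 0.11021260864794469
side ((0.6775656938552856, 0.3297567367553711), 0.035488154739141464) 191 0.1109670543841974
side ((0.6661582589149475, 0.22951389849185944), 0.03714160621166229) 287 0.11139951295303474
side ((0.47351348400115967, 0.3483208417892456), 0.034925807267427444) 172 0.11161512928359707
side ((0.6597436666488647, 0.12755583226680756), 0.03593043237924576) 319 0.11131055016964164
side ((0.460954874753952, 0.14397560060024261), 0.03626549616456032) 358 0.11137345630677975
wrist ((0.6746329069137573, 0.3076152205467224), 0.02103310078382492) 446 0.11083953455363488
wrist ((0.6675684452056885, 0.23064693808555603), 0.034622784703969955) 4751 0.11159803459772133
wrist ((0.46056807041168213, 0.1433817744255066), 0.03407612070441246) 3609 0.11176059655883619
wrist ((0.659525454044342, 0.12649045884609222), 0.03435276821255684) 3627 0.11163128790643406
```

View pics/side9.png

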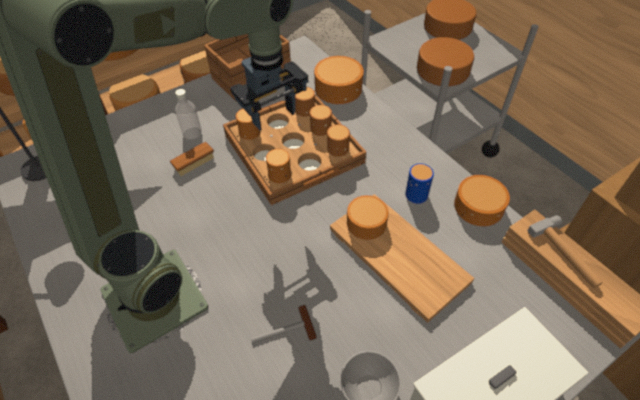

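The picture shows both drums upright in the front bores: row one at about (247,123), row three at about (278,165). Their tops are level with the fixed cheeses, the tomme and bystanders have not moved, and the gripper is clear.

```bash
python3 -c "
from station import r
print(r.hand_in())"
```

```text
the job is handed in; nothing more can be done
None
```

I handed the job in at about 31 s: the lighter drum (about 215 g, blown) is in the front bore of the one-dot row and the heavier one (about 415 g, young) in the front bore of the three-dot row, both upright and fully home with the gripper clear.

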